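# Slide a bronze thrust disc along the rail into the corner pocket of a meter checking plate

### The arm

A 7-joint arm with a two-finger parallel gripper is mounted at the origin on the work surface. World frame = base frame: x ahead of the robot, y to its left, z up, the work surface at z = 0. Lengths are in mm, angles in rad, forces in N, time in s.
With the tool pointing down it reaches from about 400 to 900 mm from the base axis. Payload 5.5 kg.
Tool frame: the origin (TCP) lies between the finger pads; the fingertips stand 11 mm ahead of it and the grasp point (between the pads) lies 8 mm behind it; z points along the fingers, y is the line along which they close (so a half turn about z gives the same grasp; the last joint's range is limited). The gripper opens to 92 mm and grips with 3 to 60 N. Pads are 19 mm wide; open, the fingers measure 130 mm over their backs; the gripper's body (75 mm by 190 mm) begins 47 mm behind the grasp point.
Start: joints at [1.61, 0.501, -0.427, 1.55, 0.221, 1.138, -0.21], TCP at [144.292, -633.782, 237.729] pointing down, gripper open.
Joint ranges: [-2.88, 2.88], [-0.31, 2.03], [-1.54, 1.56], [0.2, 2.42], [-1.41, 4.55], [0.19, 2.02], [-2.57, 2.57]. Speed limits (rad/s): [2.57, 2.57, 3.14, 3.14, 3.14, 3.14, 3.14].

### API

Orientations are given as a rotation vector (axis times angle).
In Python, from plant import monitor, cams, job gives the robot as it stands. The module is installed in compiled form; this text tells all that it offers.
- The arm moves only by the tool play_rows, never from a script. Its argument "plan" is a list that holds one entry, the list of rows, each a list of 6 numbers: the shift along the world's x, y, z each as a share of 750 mm, from -1 to 1, then the turn, a rotation vector about the world's x, y, z each as a share of 180 degrees, from -1 to 1. A call has exactly 8 rows; each row is the pose to reach, as a shift and turn from the pose commanded when the call began, turning the shorter way round; what a row does not reach only later rows make up. A row lasts 1/10 s, in which the tool goes at most 50 mm and 8.59 degrees, less where a joint would pass 70% of its speed; a pose out of reach is approached as far as the arm can. A call with a number of a shift or a turn outside -1 to 1 is refused whole. A call with a gripper value outside its range is refused whole. "claw" is the opening, from -1 (shut) to 1 (fully open), set as the call begins (left out, the last holds). The fingers move at their own pace and stop on an object; the grip force is fixed at half the most. Time passes only in rows, so rows that repeat a pose let the fingers close, or fill a call up. It gives the time, the measured TCP pose, the force, the opening and the grip force at its end, in the units of the state.
- monitor.read_state(): the state, without advancing time (a new reading comes with each control period).
- cams.snapshot(name): name is "scene" or "top" or "wrist"; returns (picture, depth): 480x640x3 uint8, blue, green, red; 480x640 float32, mm along the optical axis (not along the pixel's ray), 0 where there is no reading.
- cams.calibration(name): a dict with "K" (3x3 intrinsics, pixels), "cam_to_world" (4x4, takes a point from camera to world coordinates); the wrist camera has in their place "hand_eye" (4x4, takes a point from camera to tool coordinates, whose origin is the TCP and whose axes are the flange's). Camera axes: x right, y down, z forward; pixel columns grow to the right and rows downward; lengths in mm; the calibration is good to about 2 mm. A picture is of the moment at which its call begins: read the wrist's pose just before it. calibration takes no time and is no camera call.
- job.close_job(): hands the job in; it is judged then, once.
The state is a dict: "time_s": time; "qpos": joint angles; "joint_velocities": joint speeds; "joint_torque": joint torques, N m; "tcp_pos": TCP position; "tool_rot": TCP orientation; "wrist_force": force on the tool from outside, world axes, zero at the start; "moment": the same for the moment, N m; "grip_width": finger opening in mm; "grip_force": force on a finger pad.
Only numpy, scipy, OpenCV 4.12 (cv2) and the standard library are available. Lean on these libraries where they do the work, as an engineer would, in place of code of your own. Each camera call takes 0.05 s, during which the arm holds its last target. There are 200 camera calls.

### The job

With a fingertip, push the bronze disc across the checking plate until it rests against the long rail, then keep it against the rail and slide it along into the corner pocket until it touches the end stop. The disc stays flat on the plate all the while: do not pinch or lift it. Leave everything else on the cart alone, and finish with the robot clear of everything.

Things in the scene. Friction and masses are not known exactly. Their poses are not given: they have to be found in the camera images.
- plate: Fixed grey checking plate, 180 x 300 mm, 12 mm thick, flat on the cart. Origin on the cart top; the plate spans x -100..80, y -150..150 mm in its own axes. z up; +x points away from the robot and +y to the robot's left, give or take its yaw (up to 0.35 rad).
- plate_rail (a point): Middle of the top inner edge of the dark steel rail on the plate: plate x 55, y 0, 30 mm above the cart. The rail runs the plate's full length along plate y; inner face at plate x 55 mm, outer at 71 mm, 18 mm high above the plate.
- plate_pocket (a point): Centre of the disc when fully home in the corner pocket: plate x 30, y 105, 19 mm above the cart. Pocket walls: the rail; the end stop, inner face at plate y 130 mm, x -15..55, 18 mm high above the plate; a short lip parallel to the rail, plate x -13..1, y 100..130 mm, 10 mm high above the plate. Pocket 54 mm wide, open to plate -y and above. Axes as the plate's.
- disc_center (a point): Centre of the loose bronze disc, plain and solid, 50 mm in diameter, 14 mm thick, 0.17 to 0.34 kg, lying flat on the plate (centre 7 mm above the plate's top face). It must move 35 to 75 mm across to meet the rail and then 115 to 210 mm along it. Lightly oiled: friction on plate and rail about 0.25.
- plug: Bystander: yellow plastic test plug, stepped, 32 mm in diameter and 32 mm tall, standing on the front left part of the plate (origin at its foot).
- nut: Bystander: brass hexagon nut, 24 mm across flats, 20 mm tall, standing on the front left part of the plate (origin at its foot).
- meter: Bystander: worn bronze flow meter, 114 mm tall, 190 mm long over its two pipe ends, left of the plate (origin at its foot, pipe along its y).
- flask: Bystander: glass volumetric flask, 72 mm in diameter, 195 mm tall, far left (origin at its foot).
- dial: Bystander: aluminium dial indicator lying on its back, 58 mm in diameter, 22 mm thick, its stem reaching 75 mm out along its -y, beyond the plate (origin at its underside).
- wrench: Bystander: steel wrench lying on the cart, right of the plate.
- throttle (a joint): Bystander: angle (rad) of the ridged black knob, 38 mm in diameter, 65 mm up, on the small throttling valve beyond the plate; 0 at the start.
Mind the look-alikes: they are no part of the job. What is meant by the part that bears disc_center is not turquoise, and is the smaller of those in its own colour.

How it is judged (in metres and radians):
On the way, in this order (a step that is already met when the one before it is completed fails the run):
1. a finger presses the disc against the rail (gap under 4 mm) while it is still at least 50 mm short of its place in the pocket (x of disc_center in the frame of plate above 0.026 m and y of disc_center in the frame of plate below 0.055 m and contact force between the fingers and disc above 0.2 N), for 0.1 s.
2. the disc is slid along the rail, within 6 mm of it, to within 40 mm of its place (x of disc_center in the frame of plate above 0.024 m and y of disc_center in the frame of plate above 0.065 m).
At the end, for the whole second after the job is handed in: The disc lies flat and still in the corner pocket, within 4.5 mm of the rail and 4 mm of the end stop (x of disc_center in the frame of plate_pocket between -0.0045 and 0.003 m and y of disc_center in the frame of plate_pocket between -0.004 and 0.003 m and z of disc_center in the frame of plate_pocket between -0.002 and 0.002 m and angle between disc_center's own z axis and vertical below 0.05 rad and linear speed of disc below 0.01 m/s); the robot touches nothing.
It fails at once if the disc is lifted more than 5 mm off the plate (z of disc_center in the frame of plate above 0.024 m).
It fails at once if the disc is tipped up or falls off the plate (angle between disc_center's own z axis and vertical above 0.25 rad or z of disc_center in the frame of plate below 0.014 m).
It fails at once if the disc travels towards the pocket (less than 65 mm from its place, along the rail) more than 10 mm away from the rail (y of disc_center in the frame of plate above 0.04 m and x of disc_center in the frame of plate below 0.02 m).
It fails at once if a bystander is moved by more than 15 mm, tipped, or the valve knob turned by more than 0.2 rad (distance of any of plug, nut, meter, flask, dial, wrench from where it was at the start of the episode above 0.015 m or angle between any of plug, flask's own z axis and vertical above 0.4 rad or value of joint throttle above 0.2 rad or value of joint throttle below -0.2 rad).
It also fails if it takes over 48 s, if anything falls off the work surface, if the arm or the gripper's body presses on something with over 40 N, if the wrist force passes 120 N, or if a joint passes its speed limit or range.

## Working session

There is one attempt and no reset: what is moved stays moved. The work goes in short steps, Python scripts to look and compute and a tool call to move; the robot and the scene stay as the last step left them, time stands still between calls to the robot, and variables do not carry over. Pictures are saved under pics/ and viewed, at most 10 in all, crops included, and the job is handed in when it is done.

Besides the shell and the picture viewer there is one more tool, called after "Request:" as name(argument=value, ...) on one line, values as JSON. play_rows: Moves the arm, as the interface text tells. Shift numbers are shares of 750 mm and turn numbers shares of 180 degrees, none past 1 either way. Its arguments: {"type":"object","properties":{"plan":{"type":"array"},"claw":{"type":"number"}},"required":["plan"]}

```bash
mkdir -p pics; python3 - <<'E'
from plant import monitor,cams,job
import cv2,numpy as np,pickle
s=monitor.read_state();print(s['time_s'],s['tcp_pos'],s['tool_rot'],s['grip_width'])
d={}
for n in('scene','top'):
    p,z=cams.snapshot(n);cv2.imwrite(f'pics/{n}0.png',p);d[n]=(p,z,cams.calibration(n))
pickle.dump(d,open('d0.pkl','wb'))
print(d['top'][2])
E
```

```text
0.0 [ 144.04239154 -633.13924391  236.67401616] [-3.12001952e+00 -3.50665242e-01  2.44493703e-04] 92.18368608808954
{'K': array([[504.83876088,   0.        , 319.71873985],
       [  0.        , 504.83876088, 236.90165887],
       [  0.        ,   0.        ,   1.        ]]), 'cam_to_world': array([[ 4.13714414e-03, -9.97549013e-01,  6.98487760e-02,
         5.52742705e+02],
       [-9.99903683e-01, -5.05204730e-03, -1.29267710e-02,
         2.98425566e+01],
       [ 1.32479669e-02, -6.97885685e-02, -9.97473833e-01,
         1.11296822e+03],
       [ 0.00000000e+00,  0.00000000e+00,  0.00000000e+00,
         1.00000000e+00]])}
```

View pics/top0.png

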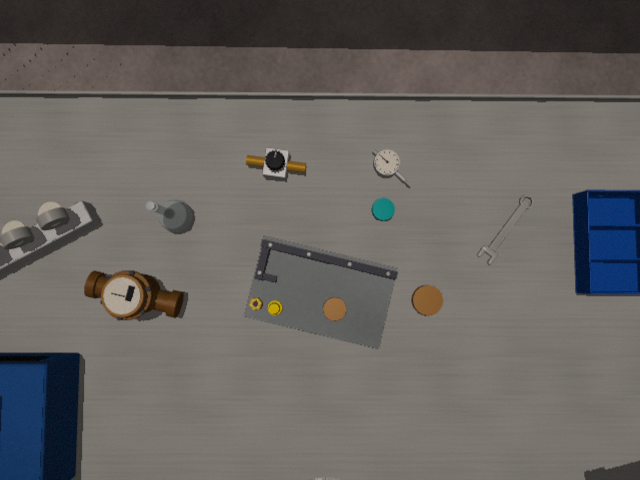

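View pics/scene0.png

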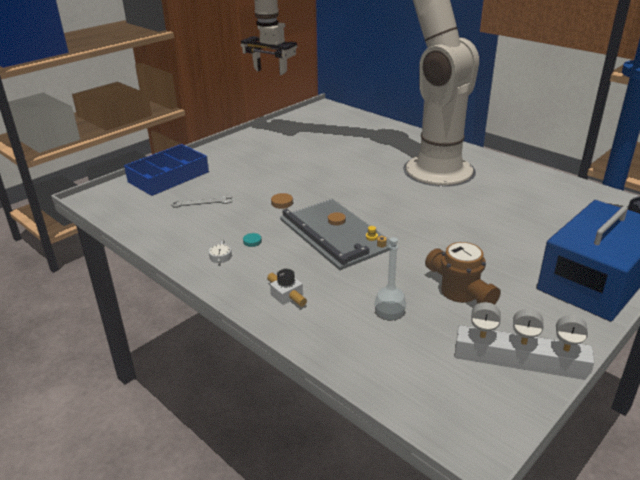

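The top view has three discs. A bronze one lies on the plate at (335,309), a larger bronze one on the cart at (428,300), and a turquoise one at (383,209). The one on the plate fits, being the smaller bronze. The rail is on the far side, with the pocket at its left end (265,270). The nut (256,304) and plug (275,308) are at the near left.

```bash
cat > h.py <<'E'
import numpy as np,cv2
def cloud(z,c):
    K=c['K'];v,u=np.indices(z.shape)
    P=np.stack([(u-K[0,2])/K[0,0]*z,(v-K[1,2])/K[1,1]*z,z],-1)
    M=c['cam_to_world'];return P@M[:3,:3].T+M[:3,3]
def pix2w(uv,h,c):
    K=c['K'];M=c['cam_to_world'];uv=np.atleast_2d(uv)
    d=np.c_[(uv-K[:2,2])/[K[0,0],K[1,1]],np.ones(len(uv))]@M[:3,:3].T
    return M[:3,3]+d*((h-M[2,3])/d[:,2])[:,None]
E
python3 - <<'E'
from h import *;import pickle
d=pickle.load(open('d0.pkl','rb'));p,z,c=d['top'];W=cloud(z,c)
m=np.zeros(z.shape,bool);m[225:360,235:405]=1
hsv=cv2.cvtColor(p,cv2.COLOR_BGR2HSV)
print('table z',np.median(W[360:400,200:400,2]),'plate z',np.median(W[315:325,300:320,2]),'rail',W[256,330],'disc z',np.median(W[305:313,331:339,2]))
# plate mask by height
pm=(m&(W[...,2]>6)&(W[...,2]<20)).astype(np.uint8)|(m&(W[...,2]>=20)).astype(np.uint8)
pm=cv2.morphologyEx(pm,cv2.MORPH_OPEN,np.ones((5,5)))
n,l,st,_=cv2.connectedComponentsWithStats(pm);k=1+st[1:,4].argmax()
pts=W[l==k][:,:2].astype(np.float32);r=cv2.minAreaRect(pts);print('rect',r,cv2.boxPoints(r))
# bronze discs
br=((hsv[...,0]>4)&(hsv[...,0]<18)&(hsv[...,1]>110)).astype(np.uint8)
n,l,st,ce=cv2.connectedComponentsWithStats(br)
for i in range(1,n):
    if st[i,4]>150: print(ce[i],st[i],pix2w(ce[i],26,c)[0], 'diam',2*np.sqrt(st[i,4]/np.pi)*1095/505)
# corner pixels -> world
print(pix2w(np.array([[264,236],[397,268],[245,318],[380,349.]]),[12]*4 and 12,c))
cr=cv2.resize(p[225:360,235:455],None,fx=3.6,fy=3.6,interpolation=2);cv2.imwrite('pics/crop0.png',cr)
E
```

```text
table z 0.6096673246297541 plate z 12.67011990754554 rail [587.53020657  -6.33469553  32.61754812] disc z 26.65013233578088
rect ((511.4948425292969, 13.82000732421875), (300.3257751464844, 180.2034149169922), 76.58930969238281) [[ 389.0228   -111.351105]
 [ 564.3125   -153.14557 ]
 [ 633.9669    138.99112 ]
 [ 458.6772    180.78558 ]]
[136.90490642 294.05260496] [  85  271   98   49 1977] [504.775476   404.93309216  26.        ] diam 108.7880356796896
[426.9511855  299.79079498] [412 285  31  30 717] [ 494.74110643 -214.93155613   26.        ] diam 65.51449205459241
[334.18465228 308.5971223 ] [323 297  23  24 417] [475.34800636 -15.81203079  26.        ] diam 49.962691730084934
[[ 631.19606909  137.24966862   12.        ]
 [ 562.68977684 -153.29993553   12.        ]
 [ 453.59698533  176.09343173   12.        ]
 [ 388.19341717 -115.42076465   12.        ]]
```

View pics/crop0.png

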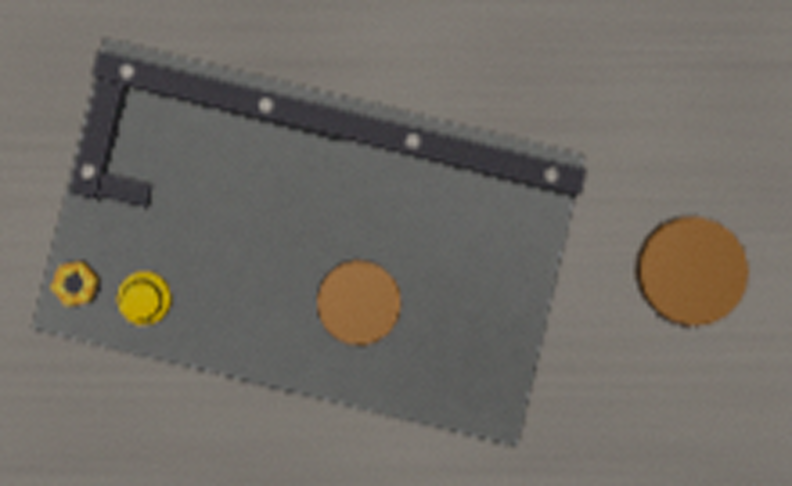

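The enlarged crop confirms it: the target is the bronze disc on the plate. Its area gives a 50 mm diameter and a top height of 26 mm, while the other bronze disc is about 65 mm across. The plate origin is near (521,11.5) with yaw -13.4°, and the disc is at plate (-38,-37). That leaves 68 mm to go across and 142 mm along, both inside the stated ranges. Now moving in with the gripper closed.

Request:
play_rows(plan=[[[0.06,0.06,0,0,0,-0.03],[0.11,0.11,0,0,0,-0.06],[0.16,0.16,0,0,0,-0.1],[0.21,0.22,0,0,0,-0.1456],[0.26,0.27,0,0,0,-0.1456],[0.31,0.32,-0.02,0,0,-0.1456],[0.35,0.38,-0.04,0,0,-0.1456],[0.38,0.43,-0.05,0,0,-0.1456]]], claw=-1)

```text
time_s: 0.9
tcp_pos: [410.8, -338.3, 206.8]
tool_rot: [3.12, -0.366, 0.0]
wrist_force: [0.1, -0.4, 0.5]
grip_width: 32.3
grip_force: 0.0
```

Request:
play_rows(plan=[[[0,0.06,0,0,0,0],[0,0.12,0,0,0,0],[0,0.18,0,0,0,0],[0,0.24,-0.03,0,0,0],[0,0.3,-0.06,0,0,0],[0,0.36,-0.1,0,0,0],[-0.003,0.409,-0.133,0,0,0],[-0.003,0.409,-0.133,0,0,0]]])

```text
time_s: 1.7
tcp_pos: [404.3, -27.0, 105.0]
tool_rot: [-3.119, 0.35, 0.009]
wrist_force: [-0.8, -0.8, 0.2]
grip_width: 0.5
grip_force: 0.0
```

```bash
python3 - <<'E'
from plant import monitor,cams
from h import *;from scipy.spatial.transform import Rotation as R
s=monitor.read_state();p,z=cams.snapshot('wrist');c=cams.calibration('wrist')
T=np.eye(4);T[:3,:3]=R.from_rotvec(s['tool_rot']).as_matrix();T[:3,3]=s['tcp_pos']
print(s['tcp_pos'],s['tool_rot'],s['grip_width'],s['qpos'])
c['cam_to_world']=T@c['hand_eye'];W=cloud(z,c)
cv2.imwrite('pics/w1.png',p)
h=cv2.cvtColor(p,cv2.COLOR_BGR2HSV);br=((h[...,0]>4)&(h[...,0]<18)&(h[...,1]>110)).astype(np.uint8)
n,l,st,ce=cv2.connectedComponentsWithStats(br)
for i in range(1,n):
    if st[i,4]>800:
        q=W[l==i];q=q[abs(q[:,2]-26)<6][:,:2].astype(np.float32)
        print(ce[i],st[i], cv2.minEnclosingCircle(q) if len(q)>5 else None)
E
```

```text
[404.32658519 -27.04843153 105.01938689] [-3.11926452  0.35042937  0.00925593] 0.48185358857316907 [ 0.57828555  0.31479555 -0.64456078  2.23426575  0.29466465  0.67962419
 -2.06963284]
[573.32395732  44.59844811] [ 554    0   71   81 1031] None
```

View pics/w1.png

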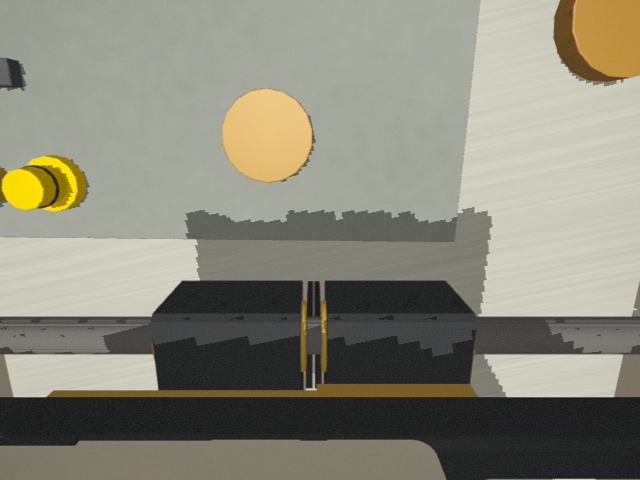

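The wrist view shows the disc at (267,135) ahead of the closed fingers (centred at col 315). The plug is at (45,185) and the plate's near edge at row 238. The arm has not settled yet, so I'll measure the disc again.

```bash
cat > m.py <<'E'
from plant import monitor,cams
from h import *;from scipy.spatial.transform import Rotation as R
def disc(show=None):
    s=monitor.read_state();p,z=cams.snapshot('wrist');c=cams.calibration('wrist')
    T=np.eye(4);T[:3,:3]=R.from_rotvec(s['tool_rot']).as_matrix();T[:3,3]=s['tcp_pos']
    c['cam_to_world']=T@c['hand_eye'];W=cloud(z,c)
    print('tcp',s['tcp_pos'].round(1),'xaxis deg',np.degrees(np.arctan2(T[1,0],T[0,0])).round(1),'F',np.round(s['wrist_force'],1))
    if show: cv2.imwrite(show,p)
    h=cv2.cvtColor(p,cv2.COLOR_BGR2HSV);br=((h[...,0]>4)&(h[...,0]<21)&(h[...,1]>70)&(z>0)).astype(np.uint8)
    n,l,st,ce=cv2.connectedComponentsWithStats(br)
    for i in range(1,n):
        if st[i,4]>1500:
            q=pix2w(ce[i],26,c)[0];e=W[l==i]
            print('blob',ce[i].round(),st[i],'z',np.median(e[:,2]).round(1),'world',q.round(1),'plate',toplate(q).round(1))
    return p,z,c,W
A=np.radians(-13.41);O=np.array([521.2,11.5])
def toplate(q): 
    d=np.asarray(q)[:2]-O;return np.array([d@[np.cos(A),np.sin(A)],d@[-np.sin(A),np.cos(A)]])
E
python3 - <<'E'
from m import *
p,z,c,W=disc()
disc()
K=cams.calibration('wrist');print(K['hand_eye'].round(2),K['K'][0,0])
print(cv2.cvtColor(p,cv2.COLOR_BGR2HSV)[135,267],W[135,267],W[200,350])
v=np.array([[238,100],[237,150]]);print([ (W[r,u].round(1),toplate(W[r,u]).round(1)) for r,u in ((230,60),(230,140),(30,470))])
E
```

```text
tcp [405.5 -29.9 106.1] xaxis deg -13.0 F [0.2 0.1 0.2]
blob [595.  39.] [ 547    0   93   85 7153] z 17.9 world [ 485.1 -197.6   26. ] plate [  13.4 -211.8]
blob [262. 139.] [ 217   92   91   94 6618] z 25.7 world [475.6 -18.2  26. ] plate [-37.5 -39.4]
tcp [406.7 -31.9 107. ] xaxis deg -13.2 F [ 0.3 -0.6  0.4]
blob [592.  40.] [ 541    0   99   87 7756] z 18.0 world [ 485.8 -199.4   26. ] plate [  14.5 -213.3]
blob [259. 142.] [ 214   96   91   93 6538] z 25.8 world [475.6 -18.2  26. ] plate [-37.4 -39.5]
[[   0.     -0.97   -0.26   68.73]
 [   1.      0.      0.      0.7 ]
 [  -0.     -0.26    0.97 -146.78]
 [   0.      0.      0.      1.  ]] 402.56171217011683
[ 20 116 234] [476.87980273 -21.15118772  24.51304836] [429.17079106 -58.9583952   11.69164896]
[(array([450.8, 118.8,  11.6]), array([-93.3,  88.1])), (array([439.6,  71.5,  10.2]), array([-93.3,  39.4])), (array([ 505.8, -141.1,   11.7]), array([  20.4, -152. ]))]
```

Request:
play_rows(plan=[[[0.027,0.035,0.06,0,0,0],[0.027,0.035,0.06,0,0,0],[0.027,0.035,0.06,0,0,0],[0.027,0.035,0.06,0,0,0],[0.027,0.035,0.06,0,0,0],[0.027,0.035,0.06,0,0,0],[0.027,0.035,0.06,0,0,0],[0.027,0.035,0.06,0,0,0]]])

```text
time_s: 2.65
tcp_pos: [427.4, -7.1, 152.2]
tool_rot: [-3.12, 0.366, 0.001]
wrist_force: [0.1, -0.4, 1.0]
grip_width: 0.5
grip_force: 0.0
```

```bash
python3 - <<'E'
from m import *
print(monitor.read_state()['qpos'].round(2));disc()
E
```

```text
[ 0.57  0.26 -0.69  2.15  0.23  0.8  -2.07]
tcp [427.4  -7.1 152.2] xaxis deg -13.4 F [ 0.1 -0.4  1. ]
blob [596.  62.] [ 544    6   96  110 8643] z 18.1 world [ 495.1 -206.3   26. ] plate [  25.1 -218. ]
blob [311. 163.] [ 275  126   74   76 4350] z 25.8 world [475.6 -18.   26. ] plate [-37.5 -39.3]
```

Request:
play_rows(plan=[[[0,0,-0.03,0,0,0],[0,0,-0.06,0,0,0],[0,0,-0.09,0,0,0],[0,0,-0.12,0,0,0],[0,0,-0.145,0,0,0],[0,0,-0.16,0,0,0],[0,0,-0.167,0,0,0],[0,0,-0.167,0,0,0]]])

```text
time_s: 3.5
tcp_pos: [427.6, -6.8, 27.0]
tool_rot: [-3.12, 0.366, 0.001]
wrist_force: [0.4, -0.8, 0.5]
grip_width: 0.5
grip_force: 0.0
```

```bash
python3 - <<'E'
from m import *
print(monitor.read_state()['qpos'].round(2));disc('pics/w2.png')
E
```

```text
[ 0.4   0.5  -0.52  2.22  0.49  0.53 -2.3 ]
tcp [427.6  -6.8  27. ] xaxis deg -13.4 F [ 0.4 -0.8  0.5]
blob [310. 187.] [  244   120   134   135 14052] z 25.8 world [476.1 -18.   26. ] plate [-37.  -39.2]
```

View pics/w2.png

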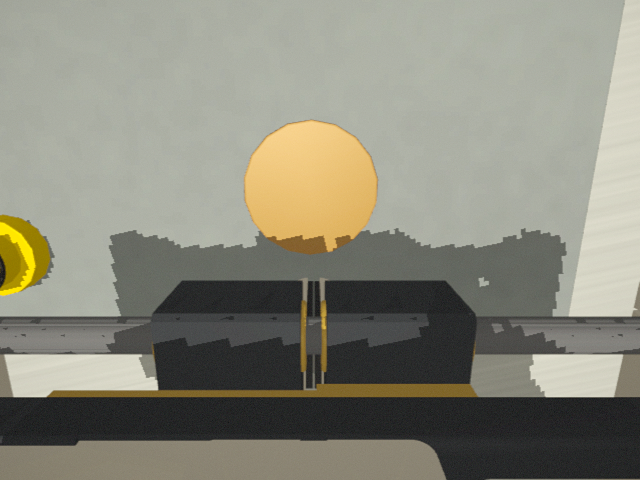

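The disc is at (310,187), lined up with the finger seam at column 315, and the gap is about 15 mm. Pushing along plate +x.

Request:
play_rows(plan=[[[0.0104,-0.0025,0,0,0,0],[0.0208,-0.005,0,0,0,0],[0.0311,-0.0074,0,0,0,0],[0.0415,-0.0099,0,0,0,0],[0.0519,-0.0124,0,0,0,0],[0.0623,-0.0149,0,0,0,0],[0.0726,-0.0173,0,0,0,0],[0.083,-0.0198,0,0,0,0]]])

```text
time_s: 4.35
tcp_pos: [490.6, -21.9, 27.2]
tool_rot: [-3.12, 0.366, 0.0]
wrist_force: [-0.5, -0.5, 1.0]
grip_width: 0.3
grip_force: 0.2
```

```bash
python3 - <<'E'
from m import *
p,z,c,W=disc('pics/w3.png')
print('finger plate',toplate(monitor.read_state()['tcp_pos']))
# rail inner edge: columns, transition of height
for u in (150,320,500):
    col=W[:,u];r=[i for i in range(479) if col[i,2]>25 and col[i,2]<38 and abs(col[i+3,2]-12)<5]
    if r:print(u,r[-1],toplate(col[r[-1]]),col[r[-1],2])
E
```

```text
tcp [490.6 -21.9  27.2] xaxis deg -13.4 F [-0.5 -0.5  1. ]
blob [313. 221.] [  249   156   131   131 13146] z 25.8 world [526.4 -31.4  26. ] plate [ 15.  -40.5]
finger plate [-20.28503807 -39.51507176]
150 110 [54.6574375 17.0421064] 25.27844449659554
320 109 [ 54.81621977 -42.7010827 ] 29.66105953705869
500 110 [  54.64588974 -104.89244113] 28.118743079695633
```

View pics/w3.png

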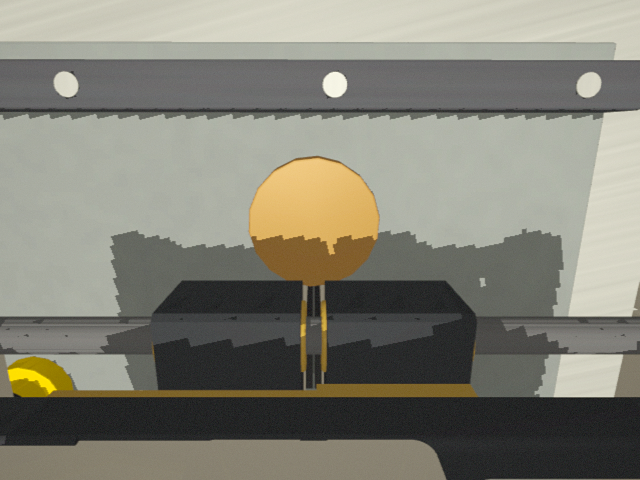

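The disc at (313,221) is touching the fingers. The rail's inner edge is at row 110, which measures plate x 54.7 and confirms the plate frame. About 15 mm remains to the rail.

Request:
play_rows(plan=[[[0.0052,-0.0012,0,0,0,0],[0.0104,-0.0025,0,0,0,0],[0.0143,-0.0034,0,0,0,0],[0.0169,-0.004,0,0,0,0],[0.0182,-0.0043,0,0,0,0],[0.0195,-0.0046,0,0,0,0],[0.0208,-0.0049,0,0,0,0],[0.0214,-0.0051,0,0,0,0]]])

```text
time_s: 5.2
tcp_pos: [506.1, -25.6, 27.3]
tool_rot: [3.12, -0.366, 0.0]
wrist_force: [-0.7, 0.3, -0.6]
grip_width: 0.3
grip_force: 0.2
```

```bash
python3 - <<'E'
from m import *
p,z,c,W=disc()
print('finger plate',toplate(monitor.read_state()['tcp_pos']))
E
```

```text
tcp [506.1 -25.6  27.3] xaxis deg -13.4 F [-0.7  0.3 -0.6]
blob [313. 221.] [  249   157   131   130 13115] z 25.8 world [541.9 -35.   26. ] plate [ 30.9 -40.5]
finger plate [ -6.02113211 -39.61192098]
```

Request:
play_rows(plan=[[[0.0013,-0.0003,0,0,0,0],[0.0026,-0.0006,0,0,0,0],[0.0032,-0.0008,0,0,0,0],[0.0039,-0.0009,0,0,0,0],[0.0039,-0.0009,0,0,0,0],[0.0039,-0.0009,0,0,0,0],[0.0039,-0.0009,0,0,0,0],[0.0039,-0.0009,0,0,0,0]]])

```text
time_s: 6.05
tcp_pos: [506.6, -25.9, 26.7]
tool_rot: [3.12, -0.365, -0.007]
wrist_force: [-5.8, 1.9, 2.4]
grip_width: 0.4
grip_force: 3.1
```

The disc is pressed against the rail with about 6 N. I'll back off, go round to the disc's -y side and turn so the finger pushes along the rail and slightly into it.

Request:
play_rows(plan=[[[-0.016,0.004,0,0,0,0],[-0.031,0.0075,0,0,0,0],[-0.039,-0.0255,0,0,0,-0.04],[-0.0468,-0.0587,0,0,0,-0.083],[-0.04,-0.068,0,0,0,-0.125],[-0.025,-0.0684,0,0,0,-0.1667],[-0.0088,-0.0684,0,0,0,-0.1667],[-0.0088,-0.0684,0,0,0,-0.1667]]])

```text
time_s: 6.85
tcp_pos: [504.8, -77.1, 28.0]
tool_rot: [-2.92, 1.155, -0.005]
wrist_force: [0.6, 0.7, 0.5]
grip_width: 0.6
grip_force: 0.0
```

```bash
python3 - <<'E'
from m import *
p,z,c,W=disc('pics/w4.png')
s=monitor.read_state();print('finger plate',toplate(s['tcp_pos']),s['qpos'].round(2))
E
```

```text
tcp [504.8 -77.1  28. ] xaxis deg -43.1 F [0.6 0.7 0.5]
blob [580.  83.] [  506     0   134   167 19112] z 18.0 world [ 503.8 -203.9   26. ] plate [  33.1 -213.5]
blob [163. 281.] [ 113  250  120   67 4099] z 25.6 world [554.2 -43.6  26. ] plate [ 44.9 -46. ]
finger plate [  3.12618721 -90.13552476] [ 0.41  0.57 -0.38  2.04  0.36  0.6  -2.54]
```

View pics/w4.png

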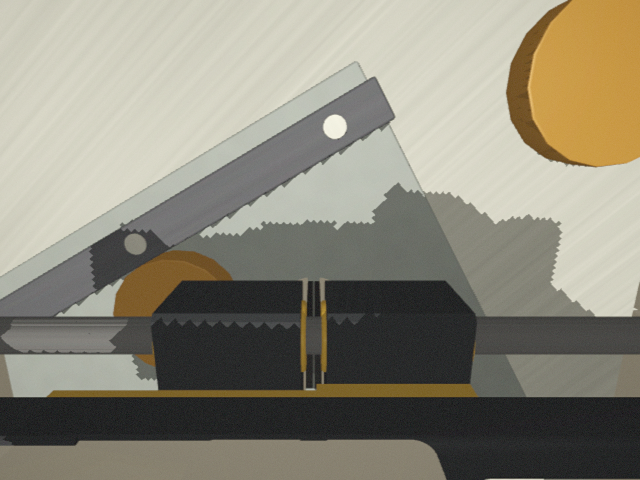

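The view is now occluded: the disc is at (163,281), behind the finger block. Joint 7 is also at -2.54, close to its limit of -2.57. I'll turn the other way (+100°) so the tool's x face pushes; that frees joint 7 and the camera then looks over the disc.

Request:
play_rows(plan=[[[0,0,0.02,0,0,0.045],[0,0,0.02,0,0,0.09],[0,0,0.02,0,0,0.135],[0,0,0.02,0,0,0.18],[0,0,0.02,0,0,0.225],[0,0,0.02,0,0,0.27],[0,0,0.02,0,0,0.315],[0,0,0.02,0,0,0.36]]])

```text
time_s: 7.7
tcp_pos: [501.6, -77.2, 42.2]
tool_rot: [-3.084, -0.598, 0.001]
wrist_force: [-0.2, -1.0, 0.3]
grip_width: 0.5
grip_force: 0.0
```

Request:
play_rows(plan=[[[0,0,0,0,0,0.045],[0,0,0,0,0,0.09],[0,0,0,0,0,0.135],[0,0,0,0,0,0.18],[0.01,0,0,0,0,0.194],[0.018,0.0012,-0.01,0,0,0.194],[0.018,0.0012,-0.02,0,0,0.194],[0.018,0.0012,-0.02,0,0,0.194]]])

```text
time_s: 8.5
tcp_pos: [514.5, -76.4, 25.9]
tool_rot: [-2.768, -1.482, 0.003]
wrist_force: [-1.1, 0.4, 0.1]
grip_width: 0.2
grip_force: 0.0
```

```bash
python3 - <<'E'
from m import *
p,z,c,W=disc('pics/w5.png')
s=monitor.read_state();print('finger plate',toplate(s['tcp_pos']),s['qpos'].round(2))
E
```

```text
tcp [514.5 -76.4  25.9] xaxis deg 56.3 F [-1.1  0.4  0.1]
blob [309. 184.] [  242   117   136   135 14378] z 25.8 world [541.4 -33.8  26. ] plate [ 30.2 -39.4]
finger plate [ 14.06660862 -86.95400907] [ 0.71  0.71 -0.77  2.    0.73  0.74 -1.11]
```

View pics/w5.png

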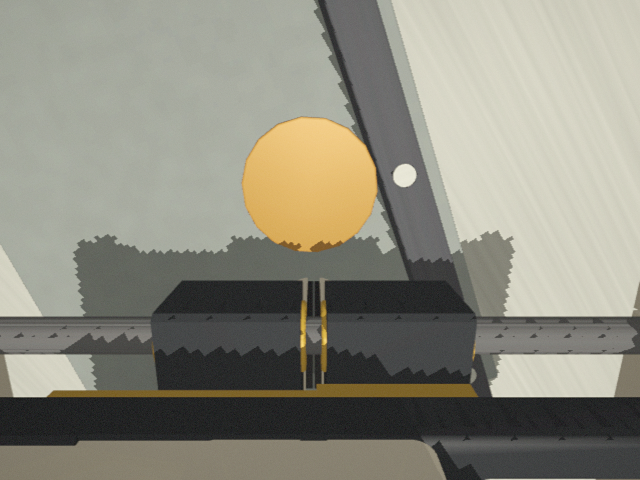

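The disc at (309,184) touches the rail, and joint 7 is comfortable at -1.1. Before sliding, I'll check the finger block's true size from the depth data, for clearance to the rail and lip.

```bash
python3 - <<'E'
from m import *
s=monitor.read_state();p,z=cams.snapshot('wrist');c=cams.calibration('wrist');c['cam_to_world']=c['hand_eye'];T=cloud(z,c)
for r,u in ((285,200),(285,300),(285,430),(300,180),(320,160),(320,470),(350,170),(380,170),(335,60),(300,305)): print(r,u,z[r,u].round(),T[r,u].round(1))
E
```

```text
285 200 89.0 [ 35.7 -24.9 -63.3]
285 300 91.0 [ 35.   -2.8 -61.3]
285 430 90.0 [ 35.3  26.4 -62. ]
300 180 82.0 [ 35.4 -26.9 -70.9]
320 160 76.0 [ 34.  -28.8 -77. ]
320 470 75.0 [ 34.4  29.5 -77.8]
350 170 78.0 [ 27.8 -27.4 -77.3]
380 170 78.0 [ 21.9 -27.6 -78.3]
335 60 82.0 [ 28.2 -51.7 -72. ]
300 305 145.0 [ 10.3  -2.8 -12.6]
```

Those wide blocks are the gripper body, about 60 mm above the tips. The fingers are about ±10 mm in x and clear everything. Now sliding along plate +y.

Request:
play_rows(plan=[[[0.0077,0.0092,0,0,0,0],[0.0101,0.0196,0,0,0,0],[0.0126,0.0299,0,0,0,0],[0.0151,0.0403,0,0,0,0],[0.0176,0.0507,0,0,0,0],[0.02,0.0611,0,0,0,0],[0.0225,0.0715,0,0,0,0],[0.025,0.0818,0,0,0,0]]])

```text
time_s: 9.4
tcp_pos: [534.8, -14.6, 27.3]
tool_rot: [2.77, 1.483, 0.0]
wrist_force: [-0.8, -0.8, 0.5]
grip_width: 0.3
grip_force: 0.3
```

```bash
python3 - <<'E'
from m import *
p,z,c,W=disc()
s=monitor.read_state();print('finger plate',toplate(s['tcp_pos']),s['qpos'].round(2))
E
```

```text
tcp [534.8 -14.6  27.3] xaxis deg 56.3 F [-0.8 -0.8  0.5]
blob [308. 221.] [  243   156   131   131 13166] z 25.8 world [553.6  16.6  26. ] plate [30.4 12.5]
finger plate [ 19.22972449 -20.3611825 ] [ 0.58  0.72 -0.78  1.96  0.73  0.76 -1.22]
```

Request:
play_rows(plan=[[[0.0025,0.0104,0,0,0,0],[0.0049,0.0208,0,0,0,0],[0.0074,0.0311,0,0,0,0],[0.0099,0.0415,0,0,0,0],[0.0124,0.0519,0,0,0,0],[0.0148,0.0623,0,0,0,0],[0.0173,0.0726,0,0,0,0],[0.0198,0.083,0,0,0,0]]])

```text
time_s: 10.25
tcp_pos: [549.6, 47.6, 27.3]
tool_rot: [-2.77, -1.483, 0.0]
wrist_force: [-1.7, -0.4, -0.7]
grip_width: 0.6
grip_force: 0.2
```

```bash
python3 - <<'E'
from m import *
p,z,c,W=disc('pics/w6.png')
s=monitor.read_state();print('finger plate',toplate(s['tcp_pos']),s['qpos'].round(2))
E
```

```text
tcp [549.6  47.6  27.3] xaxis deg 56.3 F [-1.7 -0.4 -0.7]
blob [309. 221.] [  243   156   132   131 13144] z 25.8 world [568.5  78.8  26. ] plate [30.4 76.5]
finger plate [19.17195959 43.69857485] [ 0.45  0.74 -0.77  1.92  0.73  0.78 -1.32]
```

View pics/w6.png

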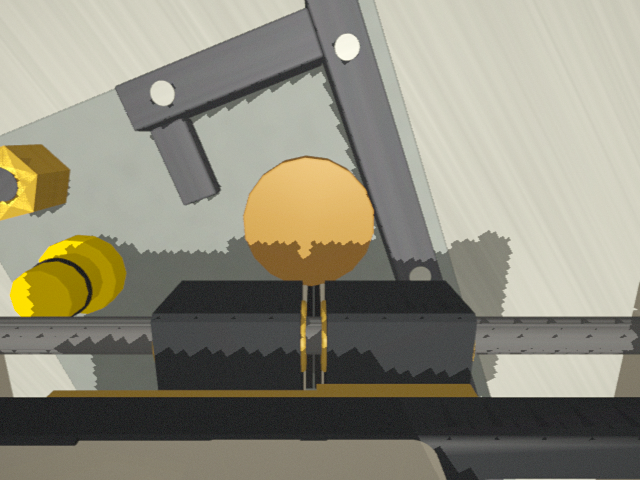

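The disc at (309,221) hugs the rail, with the pocket open ahead of it. The lip end is at (205,195), well clear, and about 28 mm remains.

Request:
play_rows(plan=[[[0.0015,0.0065,0,0,0,0],[0.0031,0.013,0,0,0,0],[0.0046,0.0195,0,0,0,0],[0.0059,0.0246,0,0,0,0],[0.0068,0.0285,0,0,0,0],[0.0074,0.0311,0,0,0,0],[0.008,0.0337,0,0,0,0],[0.0083,0.035,0,0,0,0]]])

```text
time_s: 11.1
tcp_pos: [555.7, 73.3, 27.3]
tool_rot: [-2.77, -1.483, -0.0]
wrist_force: [-0.2, -1.2, -0.0]
grip_width: 0.3
grip_force: 0.2
```

Request:
play_rows(plan=[[[0.0003,0.0013,0,0,0,0],[0.0006,0.0026,0,0,0,0],[0.0009,0.0039,0,0,0,0],[0.0009,0.0039,0,0,0,0],[0.0009,0.0039,0,0,0,0],[0.0009,0.0039,0,0,0,0],[0.0009,0.0039,0,0,0,0],[0.0009,0.0039,0,0,0,0]]])

```text
time_s: 11.9
tcp_pos: [555.9, 74.7, 27.1]
tool_rot: [2.769, 1.481, -0.003]
wrist_force: [-1.5, -5.2, 1.0]
grip_width: 0.6
grip_force: 2.6
```

```bash
python3 - <<'E'
from m import *
p,z,c,W=disc('pics/w7.png')
s=monitor.read_state();print('finger plate',toplate(s['tcp_pos']),s['qpos'].round(2))
E
```

```text
tcp [555.9  74.7  27.1] xaxis deg 56.3 F [-1.5 -5.2  1. ]
blob [309. 221.] [  244   156   132   132 13196] z 25.8 world [574.9 105.6  26. ] plate [ 30.4 104. ]
finger plate [19.06421874 69.55859956] [ 0.4   0.75 -0.77  1.9   0.73  0.8  -1.36]
```

It is seated: 5 N of reaction and the disc at plate (30.4,104.0), within calibration error of home (30,105). Backing away and lifting clear.

Request:
play_rows(plan=[[[-0.004,-0.006,0,0,0,0],[-0.011,-0.017,0,0,0,0],[-0.022,-0.033,0,0,0,0],[-0.028,-0.04,0.02,0,0,0],[-0.028,-0.04,0.07,0,0,0],[-0.028,-0.04,0.12,0,0,0],[-0.028,-0.04,0.17,0,0,0],[-0.028,-0.04,0.2,0,0,0]]])

```text
time_s: 12.75
tcp_pos: [536.2, 46.3, 181.1]
tool_rot: [2.768, 1.482, 0.006]
wrist_force: [0.6, 0.8, -0.9]
grip_width: 0.4
grip_force: 0.0
```

```bash
python3 - <<'E'
from m import *
p,z,c,W=disc('pics/w8.png')
disc()
E
```

```text
tcp [536.2  46.3 181.1] xaxis deg 56.3 F [ 0.6  0.8 -0.9]
blob [311. 132.] [ 278   96   69   72 3821] z 25.8 world [574.3 104.7  26. ] plate [ 30. 103.]
tcp [537.9  46.8 183.7] xaxis deg 56.4 F [0.6 0.4 1.8]
blob [309. 134.] [ 276   99   68   71 3732] z 25.8 world [574.3 104.7  26. ] plate [ 30. 103.]
```

View pics/w8.png

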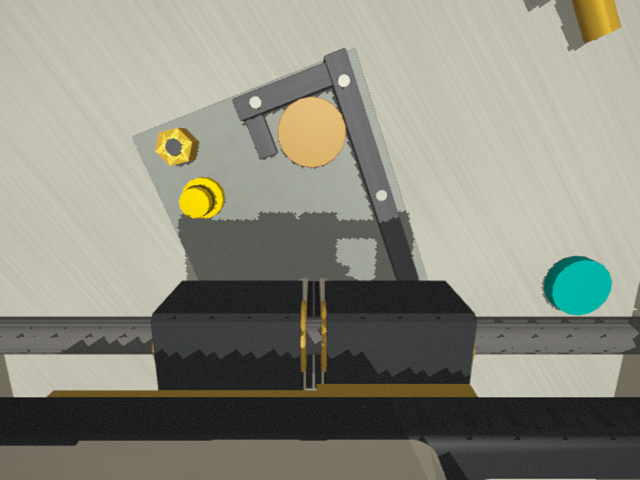

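The disc at (311,132) sits snugly in the corner, and the plug and nut are undisturbed. I'll check the gap to the end stop directly in the same image, let the arm settle, then hand in.

Request:
play_rows(plan=[[[0,0,0.02,0,0,0],[0,0,0.02,0,0,0],[0,0,0.02,0,0,0],[0,0,0.02,0,0,0],[0,0,0.02,0,0,0],[0,0,0.02,0,0,0],[0,0,0.02,0,0,0],[0,0,0.02,0,0,0]]])

```text
time_s: 13.65
tcp_pos: [535.3, 46.2, 192.1]
tool_rot: [-2.769, -1.483, 0.0]
wrist_force: [-0.5, -0.5, 0.7]
grip_width: 0.6
grip_force: 0.0
```

```bash
python3 - <<'E'
from m import *
p,z,c,W=disc()
P=(W[...,:2]-O);a,b=np.cos(A),np.sin(A);X=P@[a,b];Y=P@[-b,a];Z=W[...,2]
m=(Z>27.8)&(Z<34)&(X>5)&(X<48)&(Y>115)&(Y<160);print('stop top y range',np.percentile(Y[m],[2,98]),'n',m.sum())
m=(Z>27.8)&(Z<34)&(X>45)&(X<85)&(Y>40)&(Y<95);print('rail x range',np.percentile(X[m],[2,98]))
h=cv2.cvtColor(p,cv2.COLOR_BGR2HSV);m=(h[...,0]>4)&(h[...,0]<21)&(h[...,1]>70)&(X>0)&(X<60)&(Y>70)&(Y<140)
print('disc ext',np.percentile(X[m],[.5,99.5]),np.percentile(Y[m],[.5,99.5]))
E
```

```text
tcp [535.3  46.2 192.1] xaxis deg 56.3 F [-0.5 -0.5  0.7]
blob [313. 130.] [ 280   96   67   69 3567] z 25.8 world [574.3 104.7  26. ] plate [ 30.1 103. ]
stop top y range [127.56823343 142.90922815] n 1392
rail x range [55.17971791 70.59142844]
disc ext [ 5.93912602 54.22412682] [ 77.61025086 127.07001925]
```

The end stop's inner face measures about y 127.5 in this frame, and the disc's edge is at about 127–128. The rail is at 55 and the disc's edge at about 55. The disc touches both, so I'm handing in.

```bash
python3 -c "
from plant import job
print(job.close_job())"
```

```text
the job is handed in; nothing more can be done
None
```

The disc was pressed against the rail, slid along it into the corner pocket until it touched the end stop, and the job was handed in at about 14 s with the robot clear; no verdict came back.

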